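Check a dishwasher strainer screen over the light box

ROBOT

A 7-joint arm with a two-finger parallel gripper is mounted at the origin on the work surface. World frame = base frame: x ahead of the robot, y to its left, z up, the work surface at z = 0. Lengths are in m, angles in rad, forces in N, time in s.
With the tool pointing down it reaches from about 0.35 to 0.9 m from the base axis. Payload 8.1 kg.
Tool frame: the origin (TCP) lies on the centre line of the jaws, within the pads' length; the fingertips stand 19 mm ahead of it and the grasp point (between the pads) is the TCP; z points along the fingers, y is the direction in which the jaws open and shut (so a half turn about z gives the same grasp; the last joint's range is limited). The gripper opens to 92 mm and grips with 3 to 60 N. Pads are 19 mm wide; open, the fingers measure 130 mm over their backs; the gripper's body (75 mm by 190 mm) begins 47 mm behind the grasp point.
Start: joints at [-1.395, 0.434, 0.025, 1.573, -0.012, 1.134, -0.075], TCP at [0.172, 0.601, 0.246] pointing down, gripper open.
Joint ranges: [-2.62, 2.62], [-0.44, 2.09], [-1.27, 1.32], [0.08, 2.57], [-1.32, 4.46], [0.12, 2], [-2.74, 2.74]. Speed limits (rad/s): [2.22, 2.22, 3.01, 3.01, 3.14, 3.14, 3.14].

INTERFACE

Orientations are given as a rotation vector (axis times angle).
In Python, from cell import monitor, imaging, workorder, outline_of gives the robot as it stands.
- The arm moves only by the tool move_arm, never from a script. Its argument "series" is a list of rows, each a list of 6 numbers: the shift along the world's x, y, z in cm, then the turn, a rotation vector about the world's x, y, z in degrees. A call has 1 to 8 rows; each row shifts and turns the commanded pose from where the row before left it; what a row does not reach is not made up. A row lasts 1/10 s, in which the tool goes at most 50 mm and 8.59 degrees, less where a joint would pass 70% of its speed; a pose out of reach is approached as far as the arm can. A call with a gripper value outside its range is refused whole. "grip" is the opening, from 0 (shut) to 1 (fully open), set as the call begins (left out, the last holds). The fingers move at their own pace and stop on an object; "force" is the grip in N (left out, the last holds). Time passes only in rows, so rows that do not move let the fingers close. It gives the time, the measured TCP pose, the force and the opening at its end, in the units of the state.
- monitor.observe(): the state, without advancing time (a new reading comes with each control period).
- imaging.get_image(name): name is "scene" or "side" or "wrist"; returns a dict with "color" (480x640x3 uint8, red, green, blue), "fx", "fy", "cx", "cy" (pixels), "rvec" (rotation vector, rad) and "tvec" (3), from world to camera coordinates, as OpenCV has them; the wrist camera has in their place "mount" (4x4, takes a point from camera to tool coordinates, whose origin is the TCP and whose axes are the flange's). Camera axes: x right, y down, z forward; pixel columns grow to the right and rows downward; lengths in m; the calibration is good to about 2 mm. The wrist camera is an equidistant fisheye: a pixel r from the principal point sees the ray r / f radians off the axis. A picture is of the moment at which its call begins: read the wrist's pose just before it. There is no depth.
- workorder.sign_off(): hands the job in, once; it reports no verdict.
Trained networks look in the newest picture that a camera, given by its name, has taken for a name from the list of things; names that differ only in an ending like _2 or _b are one class to them, and where a whole thing is asked for, a point or a joint stands for the part that bears it (a point fixed in the world has none). Each returns a list of dicts, best first, with "p" (0 to 1); they miss things now and then, are a little off and sometimes report something else, mostly with a low value. They report only what shows in the picture. A call takes as long as a camera call. They do not tell look-alikes from the thing itself.
- outline_of(camera, thing): "mask" (480x640 bool, what is visible of it) and "rect" ([left, top, width, height] in pixels, round what is visible of it).
The state is a dict: "clock": time; "joints": joint angles; "dq": joint speeds; "joint_efforts": joint torques, N m; "position": TCP position; "ee_rot": TCP orientation; "force": force on the tool from outside, world axes, zero at the start; "ft_torque": the same for the moment, N m; "width": opening from 0.0 (shut) to 1.0 (fully open).
Only numpy, scipy, OpenCV 4.12 (cv2) and the standard library are available. Lean on these libraries where they do the work, as an engineer would, in place of code of your own. Each camera call takes 0.05 s, during which the arm holds its last target. There are 200 camera calls.

TASK

Draw the large slotted strainer screen, the tallest of the three plates in the drying rack, up out of its slot and hold it raised over the middle of the light box without touching the box. Turn it there so that it leans about 40 degrees away from upright, the face with the two round bosses turned upward and its top edge level, and finish while still holding it still like that in the gripper. Leave the other plates in the rack and the things around alone.

Things in the scene. Friction and masses are not known exactly. Their poses are not given: they have to be found in the camera images.
- screen: White plastic strainer screen, 180 mm wide, 140 high, 10 thick, 0.15 to 0.31 kg, standing upright in one of the rack's three slots. Origin: middle of its bottom edge; x: normal of the bossed face, y: along its width, z: from bottom to top edge. Top 40 mm: a solid flat strip 10 mm thick, to be gripped across the thickness; below it, upright bars 6 mm thick with open slots between.
- screen_center (a point): The middle of the screen, 70 mm above its bottom edge, at mid thickness. The centre of mass lies about 10 mm nearer the top edge.
- screen_bottom (a point): The middle of the screen's bottom edge.
- screen_top (a point): The middle of the screen's top edge, 140 mm from the bottom edge. Two round bosses, 20 mm in diameter, stand 10 mm out of the screen's +x face near the upper corners: centres 16 mm below the top edge, at y = -74 and +74 mm.
- rack: Grey plastic drying rack fixed to the table, 250 mm (x) by 215 (y). Three slots along its y, at x = -75, 0 and +75 mm, 14 mm wide. Origin: centre of the underside. Plates stand on its floor, 12 mm above the table; the slot guides reach 57 mm above the table, so a plate must rise 45 mm to come free. Its +x side, to which the bossed face looks, faces away from the robot within 20 degrees.
- lightbox: Low steel light box fixed to the table, 240 mm (x) by 220 mm (y) by 30 mm high, with a white glowing top. Origin at the centre of its underside.
- lightbox_top (a point): The middle of the light box's white top, 30 mm above the table.
- small_screen: A smaller slotted plate, 120 mm wide, 105 mm high, 10 mm thick, standing in another slot of the rack; to be left there. Origin and axes as for the large screen.
- panel: A solid plate without slots, 180 mm wide, 105 mm high, 10 mm thick, standing in another slot of the rack; to be left there. Origin and axes as for the large screen.
- jug: White jug with a side handle, 100 mm diameter, 130 mm high, standing beyond the work; to be left alone. Origin at the centre of its underside.
- bottle: Plastic bottle, 68 mm diameter, 150 mm high, standing beyond the work; to be left alone. Origin at the centre of its underside.
- brush: Flat brush, 200 mm long, 42 mm wide, 20 mm high, lying beyond the work; to be left alone. Origin under its middle.
Mind the look-alikes: they are no part of the job. What is shaped like the panel but orange is not meant. Leave any blue look-alike of the small_screen alone.

How it is judged:
On the way:
1. the large screen is drawn up clear of the rack, held by the fingers (height (world z) of screen_bottom above 0.065 m and contact force between screen and the fingers above 1 N and contact force between screen and rack below 0.1 N), for 0.2 s.
At the end, for the whole second after the job is handed in: Fingers hold the large screen still, leaning 40±12 deg from upright, bossed face up, top edge up and level within 11 deg, its middle within 60 mm (from above) of the box's middle, bottom edge 15 mm or more above the box, touching nothing else; other plates moved < 20 mm, jug, bottle, brush < 40 mm (angle between screen's own x axis and vertical between 0.66 and 1.085 rad and angle between screen's own y axis and vertical between 1.37 and 1.77 rad and angle between screen's own z axis and vertical below 1.2 rad and horizontal distance between screen_center and lightbox_top below 0.06 m and height (world z) of screen_bottom above 0.045 m and linear speed of screen below 0.03 m/s and angular speed of screen below 0.2 rad/s and contact force between screen and the fingers above 1 N and contact force between screen and lightbox below 0.1 N and contact force between screen and rack below 0.1 N and contact force between screen and small_screen below 0.1 N and contact force between screen and panel below 0.1 N and distance of each of small_screen, panel from where it was at the start of the episode below 0.02 m and distance of each of jug, bottle, brush from where it was at the start of the episode below 0.04 m); the arm keeps its last pose, push and grip.
It fails at once if the light box is struck or leaned on with the screen (contact force between screen and lightbox above 1 N).
It fails at once if another plate is pulled or pushed about (distance of any of small_screen, panel from where it was at the start of the episode above 0.02 m).
It fails at once if the jug, bottle or brush is disturbed (distance of any of jug, bottle, brush from where it was at the start of the episode above 0.04 m).
It also fails if it takes over 48 s, if anything falls off the work surface, if the arm or the gripper's body presses on something with over 40 N, if the wrist force passes 120 N, or if a joint passes its speed limit or range.

## Working session

There is one attempt and no reset: what is moved stays moved. The work goes in short steps, Python scripts to look and compute and a tool call to move; the robot and the scene stay as the last step left them, time stands still between calls to the robot, and variables do not carry over. Pictures are saved under pics/ and viewed, about 8 in all and at most 12, crops included, and the job is handed in when it is done.

Besides the shell and the picture viewer there is one more tool, called after "Call:" as name([rows], argument=value, ...), one row to a line, values as JSON. move_arm: Moves the arm, as the interface text tells. Its arguments: {"type":"object","properties":{"series":{"type":"array"},"grip":{"type":"number"},"force":{"type":"number"}},"required":["series"]}

```bash
ls; mkdir -p pics
cat > h.py <<'E'
import numpy as np, cv2
from cell import monitor, imaging, workorder, outline_of
from scipy.spatial.transform import Rotation as R
def save(n,im): cv2.imwrite(n,im[:,:,::-1])
def ray(I,u,v):
    Rm=R.from_rotvec(I["rvec"]).as_matrix(); o=-Rm.T@np.array(I["tvec"])
    d=Rm.T@np.array([(u-I["cx"])/I["fx"],(v-I["cy"])/I["fy"],1]); return o,d
def onz(I,u,v,z):
    o,d=ray(I,u,v); return o+d*(z-o[2])/d[2]
def proj(I,P):
    p=cv2.projectPoints(np.atleast_2d(P).astype(float),np.array(I["rvec"],float),np.array(I["tvec"],float),np.array([[I["fx"],0,I["cx"]],[0,I["fy"],I["cy"]],[0,0,1]],float),None)[0]
    return p[:,0]
E
cat > a.py <<'E'
from h import *
s=monitor.observe(); print({k:np.round(v,3) for k,v in s.items()})
for c in ["scene","side"]:
    I=imaging.get_image(c); im=I["color"].copy(); print(c,I["fx"],np.round(I["rvec"],3),np.round(I["tvec"],3), ray(I,320,240))
    for t in ["screen","small_screen","panel","rack","lightbox","jug","bottle","brush"]:
        for o in outline_of(c,t)[:2]: print(c,t,round(o["p"],2),o["rect"])
    save(f"pics/{c}0.png",im)
E
python3 a.py
```

```text
pics
{'clock': np.float64(0.0), 'joints': array([-1.395,  0.435,  0.025,  1.574, -0.012,  1.134, -0.075]), 'dq': array([ 0.002, -0.001, -0.001, -0.   , -0.   , -0.001, -0.001]), 'joint_efforts': array([-1.0000e-03, -6.6785e+01,  9.8500e-01, -3.1447e+01, -6.0000e-02,
        4.3000e-02,  0.0000e+00]), 'position': array([0.172, 0.6  , 0.245]), 'ee_rot': array([-4.370e-01, -3.111e+00,  2.000e-03]), 'force': array([ 0.221, -0.46 ,  0.2  ]), 'ft_torque': array([-0.026,  0.01 , -0.032]), 'width': np.float64(1.001)}
scene 493.0627351296997 [ 2.497  0.662 -0.2  ] [-0.407 -0.261  1.242] (array([ 0.79883018, -0.56911057,  0.90220914]), array([-0.26710193,  0.47014467, -0.84121603]))
scene screen 0.95 [276.5, 226.7, 43.5, 107.9]
scene small_screen 0.75 [328.3, 256.5, 18.3, 81.7]
scene small_screen 0.66 [229.5, 403.4, 60.5, 75.5]
scene panel 0.57 [154.3, 189.7, 36.9, 99.0]
scene rack 0.64 [215.0, 229.0, 160.1, 141.5]
scene lightbox 0.7 [307.1, 103.3, 129.2, 106.3]
scene jug 0.63 [448.2, 148.4, 63.4, 80.0]
scene bottle 0.89 [378.7, 320.8, 42.2, 54.4]
scene brush 0.66 [407.9, 250.3, 98.7, 46.5]
side 475.64076936916905 [ 2.048 -0.608  0.35 ] [-0.535  0.198  1.063] (array([ 0.00154044, -0.96420768,  0.72445114]), array([ 0.47614679,  0.69449808, -0.5401396 ]))
side screen 0.79 [307.6, 223.0, 58.7, 67.6]
side small_screen 0.83 [420.6, 283.8, 47.3, 68.4]
side small_screen 0.57 [334.2, 224.0, 37.9, 50.6]
side panel 0.82 [181.7, 294.5, 91.8, 49.6]
side panel 0.72 [278.0, 238.6, 62.1, 70.1]
side rack 0.86 [263.0, 248.9, 136.8, 79.2]
side lightbox 0.74 [189.9, 190.1, 102.0, 52.7]
side jug 0.64 [299.0, 157.7, 42.8, 49.3]
side bottle 0.82 [385.9, 210.1, 30.8, 55.8]
side brush 0.57 [337.1, 205.8, 49.4, 22.4]
```

View pics/scene0.png

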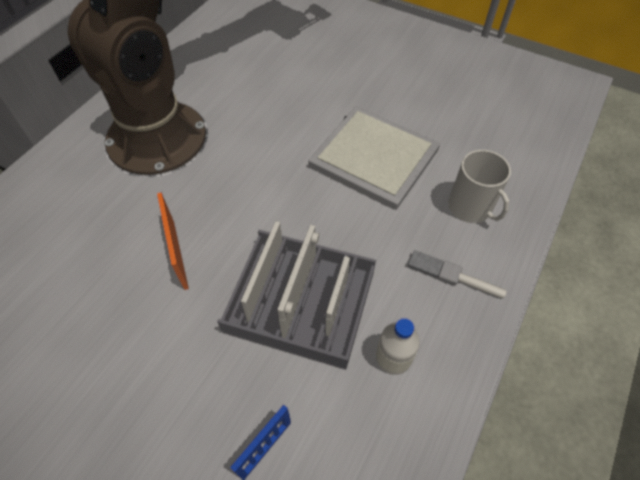

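View pics/side0.png

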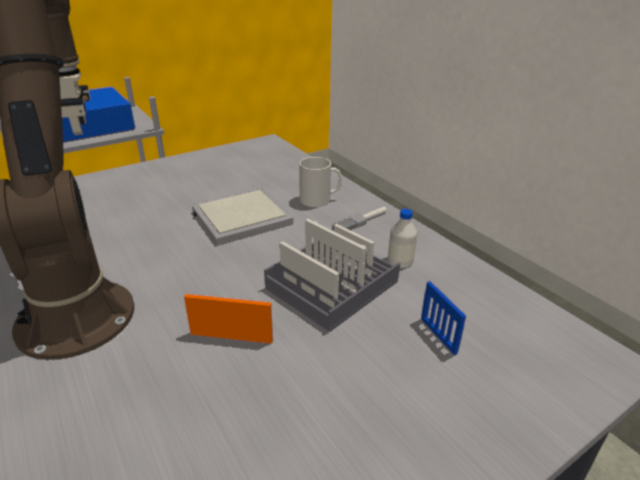

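The scene picture shows the large screen in the middle slot, with its top edge from about (313,232) to (287,310). The panel stands nearer the robot at about (263,270) and the small screen beyond at about (338,295). The light box is around (375,155). Orange and blue look-alikes stand outside the rack. Next I fit the poses from both views.

```bash
cat > b.py <<'E'
from h import *
from scipy.optimize import minimize
Is={c:imaging.get_image(c) for c in ["scene","side"]}
def box(p,a,b,z0,z1):
    x,y,t=p; c,s=np.cos(t),np.sin(t)
    return np.array([[x+c*i*a/2-s*j*b/2,y+s*i*a/2+c*j*b/2,z] for i in(-1,1) for j in(-1,1) for z in(z0,z1)])
def hullmask(I,P):
    m=np.zeros((480*4,640*4),np.uint8); q=cv2.convexHull((proj(I,P)*4).astype(np.int32)); cv2.fillConvexPoly(m,q,1); return cv2.resize(m.astype(np.float32),(640,480),interpolation=cv2.INTER_AREA)
def fit(name,dims,p0,cams=("scene","side")):
    ms={}
    for c in cams:
        m=outline_of(c,name)[0]["mask"].astype(np.uint8)
        cs=max(cv2.findContours(m,0,2)[0],key=cv2.contourArea); h=np.zeros((480,640),np.uint8); cv2.fillConvexPoly(h,cv2.convexHull(cs),1); ms[c]=h
    def cost(p):
        return sum(1-np.minimum(a:=hullmask(Is[c],box(p,*dims)),ms[c]).sum()/np.maximum(a,ms[c]).sum() for c in cams)
    best=min((minimize(cost,p0+[t],method="Nelder-Mead",options=dict(initial_simplex=np.array([p0+[t],[p0[0]+.03,p0[1],t],[p0[0],p0[1]+.03,t],[*p0,t+.15]]))) for t in(-.3,0,.3)),key=lambda r:r.fun)
    print(name,cams,np.round(best.x,4),"deg",np.degrees(best.x[2]).round(2),round(best.fun,3)); return best.x
S=Is["scene"]
lb=fit("lightbox",(.24,.22,0,.03),list(onz(S,375,155,.03)[:2]))
for cams in [("scene",),("scene","side")]:
    rk=fit("rack",(.25,.215,0,.045),list(onz(S,298,300,.03)[:2]),cams)
sc=fit("screen",(.01,.18,.012,.152),list(onz(S,300,270,.15)[:2]),("scene",))
print("top ends", [onz(S,u,v,.152).round(3) for u,v in[(313,232),(287,310)]])
# overlay crop
for c in Is:
    im=Is[c]["color"].copy(); im=cv2.resize(im,None,fx=4,fy=4,interpolation=cv2.INTER_CUBIC)
    for P,col in[(box(sc,.01,.18,.012,.152),(255,0,0)),(box(rk,.25,.215,0,.057),(0,255,0)),(box(lb,.24,.22,0,.03),(0,0,255))]:
        q=proj(Is[c],P)*4
        for i in range(8):
            for b in(1,2,4):
                if not i&b: cv2.line(im,*[tuple(int(v) for v in q[k]) for k in(i,i|b)],col,1)
    x0,y0=(200,210) if c=="scene" else (250,200)
    save(f"pics/{c}1.png",im[y0*4:y0*4+600,x0*4:x0*4+800])
E
python3 b.py
```

```text
lightbox ('scene', 'side') [ 0.511   0.1983 -0.0596] deg -3.41 0.1
rack ('scene',) [ 0.5506 -0.2142  0.2165] deg 12.41 0.045
rack ('scene', 'side') [ 0.5498 -0.2164  0.214 ] deg 12.26 0.231
screen ('scene',) [ 0.5494 -0.2099  0.1976] deg 11.32 0.138
top ends [array([ 0.541, -0.141,  0.152]), array([ 0.581, -0.297,  0.152])]
```

View pics/scene1.png

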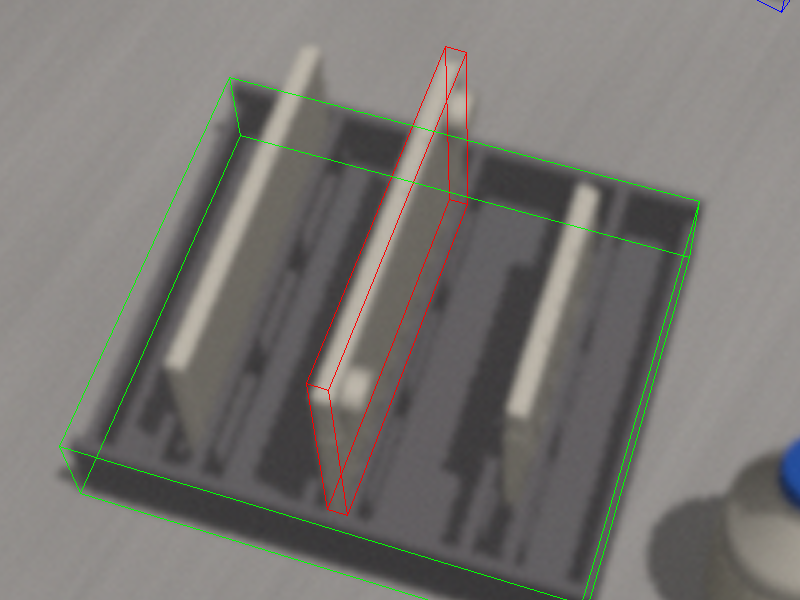

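View pics/side1.png

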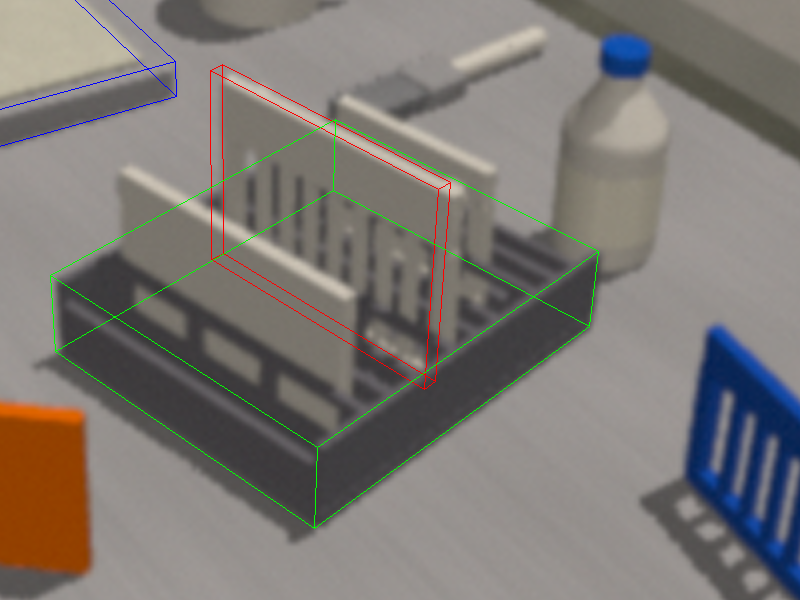

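The overlay is close, but the screen sits about 6 mm further along −y than the fit. The bosses are on the face away from the robot, as expected. I'll refine by triangulating the top corners and plan the joint feasibility.

```bash
cat > c.py <<'E'
from h import *
Is={c:imaging.get_image(c) for c in ["scene","side"]}
def tri(a,b):
    A=[];B=[]
    for I,(u,v) in((Is["scene"],a),(Is["side"],b)):
        o,d=ray(I,u,v); d/=np.linalg.norm(d); M=np.eye(3)-np.outer(d,d); A.append(M);B.append(M@o)
    A=np.vstack(A);B=np.hstack(B); return np.linalg.lstsq(A,B,rcond=None)[0]
n=tri((280,308),(363.75,246.25)); f=tri((313.75,225.5),(307,218.75))
print(n,f,(n+f)/2,np.linalg.norm(n-f),np.degrees(np.arctan2(n[0]-f[0],f[1]-n[1])))
for a in[(280,308),(313.75,225.5)]: print(onz(Is["scene"],*a,.152))
for a in[(363.75,246.25),(307,218.75)]: print(onz(Is["side"],*a,.152))
s=monitor.observe(); T=R.from_rotvec(s["ee_rot"]).as_matrix(); print(T.round(3))
E
python3 c.py
```

```text
[ 0.57058692 -0.30134059  0.15383361] [ 0.53488976 -0.12777352  0.14963086] [ 0.55273834 -0.21455706  0.15173224] 0.17724976160827702 11.621840024524863
[ 0.5692509  -0.29949401  0.152     ]
[ 0.53490005 -0.12790027  0.152     ]
[ 0.57248289 -0.30083744  0.152     ]
[ 0.53261438 -0.13308777  0.152     ]
[[-0.961  0.275  0.   ]
 [ 0.275  0.961  0.   ]
 [-0.     0.    -1.   ]]
```

Call:
move_arm([
  [2.4,-3.6,0.4,0,0,-4],
  [2.4,-3.6,0.4,0,0,-4],
  [2.4,-3.6,0.4,0,0,-4],
  [2.4,-3.6,0.4,0,0,-4],
  [2.4,-3.6,0.4,0,0,-4],
  [2.4,-3.6,0.4,0,0,-4],
  [2.4,-3.6,0.4,0,0,-4],
  [2.4,-3.6,0.4,0,0,-4],
], grip=0.45)

```text
clock: 2.2
position: [0.3648, 0.3113, 0.2782]
ee_rot: [1.281, 2.868, 0.001]
force: [1.5, -0.0, 0.0]
width: 0.452
```

Call:
move_arm([
  [2.2,-3.8,0,0,0,-4],
  [2.2,-3.8,0,0,0,-4],
  [2.2,-3.8,0,0,0,-4],
  [2.2,-3.8,0,0,0,-4],
  [2.2,-3.8,0,0,0,-4],
  [2.2,-3.8,0,0,0,-4],
  [2.2,-3.8,0,0,0,-4],
  [2.2,-3.8,0,0,0,-2],
])

```text
clock: 3.0
position: [0.5407, 0.0074, 0.278]
ee_rot: [1.979, 2.439, 0.001]
force: [1.0, 0.0, -0.5]
width: 0.453
```

Call:
move_arm([
  [0.15,-2.8,0,0,0,0],
  [0.15,-2.8,0,0,0,0],
  [0.15,-2.8,0,0,0,0],
  [0.15,-2.8,0,0,0,0],
  [0.15,-2.8,0,0,0,0],
  [0.15,-2.8,0,0,0,0],
  [0.15,-2.8,0,0,0,0],
  [0,0,0,0,0,0],
])

```text
clock: 3.8
position: [0.5497, -0.1918, 0.2781]
ee_rot: [1.982, 2.435, -0.003]
force: [0.2, -0.6, -0.3]
width: 0.448
```

```bash
cat > w.py <<'E'
from h import *
import sys
def wproj(I,s,P):
    T=R.from_rotvec(s["ee_rot"]).as_matrix(); M=np.array(I["mount"])
    pt=(np.atleast_2d(P)-s["position"])@T; pc=(pt-M[:3,3])@M[:3,:3]
    th=np.arctan2(np.hypot(pc[:,0],pc[:,1]),pc[:,2]); ph=np.arctan2(pc[:,1],pc[:,0])
    return np.c_[I["cx"]+I["fx"]*th*np.cos(ph),I["cy"]+I["fx"]*th*np.sin(ph)]
if __name__=="__main__":
    s=monitor.observe(); I=imaging.get_image("wrist")
    c=np.array([.5527,-.215]); a=np.radians(12); ex=np.array([np.cos(a),np.sin(a)]); ey=np.array([-np.sin(a),np.cos(a)])
    P=[[*(c+i*.005*ex+j*.09*ey),.152] for i,j in((-1,-1),(1,-1),(1,1),(-1,1))]
    q=wproj(I,s,P); print(q.round(1), I["fx"],np.array(I["mount"]).round(3))
    im=cv2.resize(I["color"],(800,600)); cv2.polylines(im,[(q*1.25).astype(np.int32)],True,(255,0,0),1)
    save("pics/w0.png",im)
E
python3 w.py
```

```text
[[303.7 358.3]
 [315.2 358.2]
 [314.6 143.5]
 [300.5 143.6]] 371.64829954431775 [[-0.    -0.954 -0.298  0.081]
 [ 1.     0.    -0.     0.001]
 [ 0.    -0.298  0.954 -0.14 ]
 [ 0.     0.     0.     1.   ]]
```

View pics/w0.png

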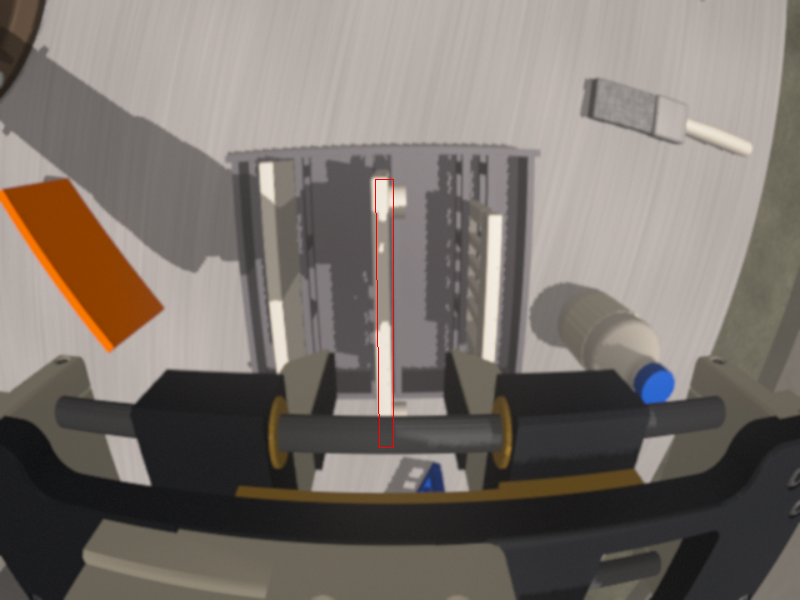

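The wrist view confirms the estimate: the screen's top edge runs at columns 372–392, about 2 mm to the robot side of my prediction. The open jaws at columns 335–450 straddle it. Going down.

Call:
move_arm([
  [0.1,-1.1,-2,0,0,0],
  [0,-1.0,-2.4,0,0,0],
  [0,0,-2.5,0,0,0],
  [0,0,-2.5,0,0,0],
  [0,0,-2.5,0,0,0],
  [0,0,-1.5,0,0,0],
  [0,0,-1.0,0,0,0],
  [0,0,0,0,0,0],
])

```text
clock: 4.65
position: [0.5511, -0.2069, 0.1327]
ee_rot: [-1.974, -2.441, 0.001]
force: [0.2, 0.3, 0.0]
width: 0.449
```

Call:
move_arm([
  [0,0,0,0,0,0],
  [0,0,0,0,0,0],
  [0,0,0,0,0,0],
  [0,0,0,0,0,0],
  [0,0,0,0,0,0],
  [0,0,0,0,0,0],
  [0,0,0,0,0,0],
  [0,0,0,0,0,0],
], grip=0, force=40)

```text
clock: 5.45
position: [0.5506, -0.2085, 0.1341]
ee_rot: [-1.976, -2.441, 0.001]
force: [-4.2, 0.2, 6.6]
width: 0.107
```

Gripped: opening 0.107 ≈ 10 mm, which is the strip thickness. Lifting straight up.

Call:
move_arm([
  [0,0,0.5,0,0,0],
  [0,0,1,0,0,0],
  [0,0,1.2,0,0,0],
  [0,0,1.5,0,0,0],
  [0,0,1.5,0,0,0],
  [0,0,1.5,0,0,0],
  [0,0,1.5,0,0,0],
  [0,0,1.5,0,0,0],
])

```text
clock: 6.25
position: [0.5523, -0.2081, 0.2378]
ee_rot: [1.975, 2.44, 0.002]
force: [-0.9, -0.2, -2.6]
width: 0.108
```

Call:
move_arm([
  [0,0,1.5,0,0,0],
  [0,0,1.5,0,0,0],
  [0,0,1.5,0,0,0],
  [0,0,1.5,0,0,0],
  [0,0,0.5,0,0,0],
  [0,0,0,0,0,0],
  [0,0,0,0,0,0],
  [0,0,0,0,0,0],
])

```text
clock: 7.05
position: [0.5513, -0.2079, 0.3001]
ee_rot: [-1.976, -2.441, 0.001]
force: [-0.5, -0.4, -1.5]
width: 0.108
```

Run:
```python
from h import *
I=imaging.get_image("side"); save("pics/side2.png",I["color"]); s=monitor.observe(); print(s["joints"].round(3),s["position"],s["force"],s["width"],s["ft_torque"])
```

```text
[-0.176  0.37   0.629  1.619 -0.227  1.228  0.708] [ 0.55125699 -0.20790602  0.30004912] [-0.50641286 -0.1451681  -1.42690432] 0.10674859914892572 [-0.11512507 -0.00272955 -0.02794337]
```

View pics/side2.png

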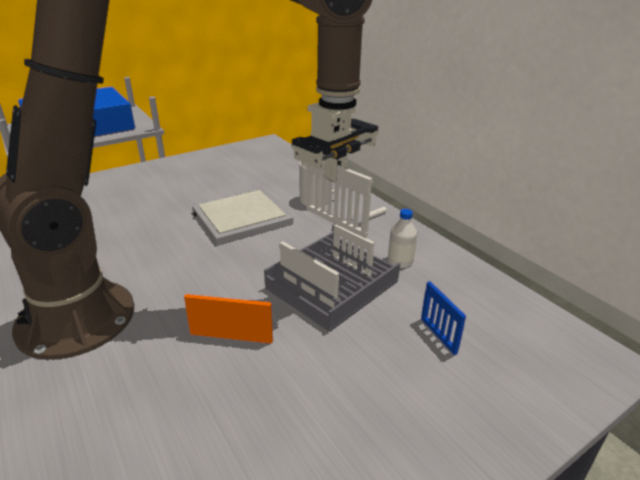

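The side view shows the screen hanging clear of the rack from the gripper, with the panel and small screen unmoved. Now I carry it over the box, leaning it gradually about its width axis.

Call:
move_arm([
  [-0.2,1.2,0,0.2,-1,0],
  [-0.46,2.5,0,0.52,-2.45,0],
  [-0.46,2.5,0,0.52,-2.45,0],
  [-0.46,2.5,0,0.52,-2.45,0],
  [-0.46,2.5,0,0.52,-2.45,0],
  [-0.46,2.5,0,0.52,-2.45,0],
  [-0.46,2.5,0,0.52,-2.45,0],
  [-0.46,2.5,0,0.52,-2.45,0],
])

```text
clock: 7.9
position: [0.5163, -0.0194, 0.3005]
ee_rot: [1.833, 2.265, 0.373]
force: [-0.4, -0.2, -2.1]
width: 0.106
```

Call:
move_arm([
  [-0.46,2.5,0,0.52,-2.45,0],
  [-0.46,2.5,0,0.52,-2.45,0],
  [-0.46,2.5,-0.5,0.52,-2.45,0],
  [-0.46,2.5,-1,0.52,-2.45,0],
  [-0.46,2.5,-1,0.52,-2.45,0],
  [-0.46,2.5,-1,0.52,-2.45,0],
  [-0.46,2.5,-1,0.52,-2.45,0],
  [-0.46,2.5,-1,0.52,-2.45,0],
])

```text
clock: 8.7
position: [0.4848, 0.1526, 0.2542]
ee_rot: [1.676, 2.063, 0.665]
force: [1.0, -1.8, -1.0]
width: 0.11
```

Call:
move_arm([
  [-0.2,1.2,-1,0.3,-1.5,0],
  [0,0,-0.5,0,0,0],
  [0,0,0,0,0,0],
  [0,0,0,0,0,0],
  [0,0,0,0,0,0],
])

```text
clock: 9.2
position: [0.4851, 0.1598, 0.2426]
ee_rot: [1.667, 2.045, 0.68]
force: [-0.8, -1.0, -0.6]
width: 0.109
```

```bash
cat > d.py <<'E'
from h import *
s=monitor.observe(); T=R.from_rotvec(s["ee_rot"]).as_matrix(); z=-T[:,2]; y=T[:,0]; x=T[:,1]*np.sign(T[2,1])
print(s["clock"],s["joints"].round(3),s["position"].round(4),s["force"].round(2),s["width"])
print("lean",np.degrees(np.arccos(z[2])),"x ang",np.degrees(np.arccos(x[2])),x.round(2),"y ang",np.degrees(np.arccos(y[2])),"centre",(s["position"]-.052*z).round(3),"bottom",(s["position"]-.122*z).round(3))
c=s["position"]-.122*z
if np.dot(np.cross(y,z),x)<0: y=-y
L=[c+i*x*.005+j*y*.09+k*z*.14 for i in(-1,1) for j in(-1,1) for k in(0,1)]
ims=[]
for n,(u0,v0) in(("scene",(270,30)),("side",(120,90))):
    I=imaging.get_image(n); q=proj(I,L)
    o=outline_of(n,"screen"); print(n,[(round(a["p"],2),a["rect"]) for a in o[:2]],"pred rect",q.min(0).round(),q.max(0).round())
    im=I["color"].copy(); k=cv2.resize(im[v0:v0+200,u0:u0+200],(400,400),interpolation=cv2.INTER_CUBIC)
    q=(q-[u0,v0])*2
    for i in range(8):
        for b in(1,2,4):
            if not i&b: cv2.line(k,*[tuple(int(v) for v in q[m]) for m in(i,i|b)],(255,0,0),1)
    ims.append(k)
save("pics/fin.png",np.hstack(ims))
E
python3 d.py
```

```text
9.2 [-0.612 -0.003  0.021  2.378  1.013  0.288 -1.305] [0.4851 0.1598 0.2426] [-0.83 -1.03 -0.55] 0.108756238990548
lean 37.358671485687196 x ang 52.64978573891706 [0.78 0.16 0.61] y ang 90.68368933753217 centre [0.516 0.166 0.201] bottom [0.558 0.173 0.146]
scene [(0.85, [343.6, 61.2, 59.4, 100.5])] pred rect [344.  51.] [405. 161.]
side [(0.7, [231.8, 146.1, 52.6, 38.7])] pred rect [209. 135.] [279. 184.]
```

View pics/fin.png

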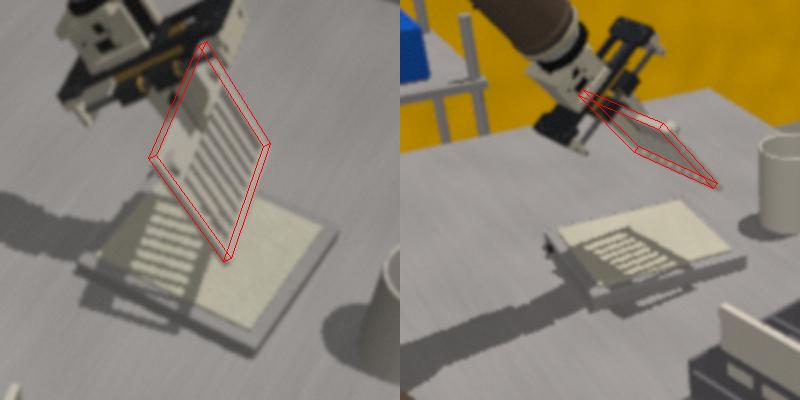

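The overlay matches the screen in both views: leaning 37°, bosses up, well above the box. The centre is about 35 mm short in y, so I make a small slow correction.

Call:
move_arm([
  [0,0.6,0,0,-0.3,0],
  [0,0.8,0,0,-0.5,0],
  [0,0.8,0,0,-0.5,0],
  [0,0.8,0,0,-0.5,0],
  [0,0.5,0,0,-0.3,0],
  [0,0,0,0,0,0],
  [0,0,0,0,0,0],
  [0,0,0,0,0,0],
])

```text
clock: 10.2
position: [0.4852, 0.1944, 0.2422]
ee_rot: [1.642, 2.019, 0.704]
force: [-0.8, -0.3, -1.8]
width: 0.111
```

Call:
move_arm([
  [0,0,0,0,0,0],
  [0,0,0,0,0,0],
  [0,0,0,0,0,0],
  [0,0,0,0,0,0],
  [0,0,0,0,0,0],
])

```text
clock: 10.7
position: [0.4852, 0.1948, 0.2422]
ee_rot: [1.642, 2.02, 0.704]
force: [-0.1, 0.2, -1.0]
width: 0.102
```

```bash
python3 d.py; python3 -c "
from h import *
print(monitor.observe()['dq'].round(3))"
```

```text
10.7 [-0.673  0.029 -0.032  2.373  1.224  0.35  -1.598] [0.4852 0.1948 0.2422] [-0.1   0.24 -0.98] 0.1020689961428011
lean 39.39759833967398 x ang 50.62548987068441 [0.76 0.16 0.63] y ang 91.13917036591158 centre [0.518 0.201 0.202] bottom [0.561 0.208 0.148]
scene [(0.62, [352.4, 49.1, 60.9, 101.3]), (0.45, [444.4, 150.3, 66.2, 74.9])] pred rect [352.  42.] [413. 149.]
side [(0.76, [226.6, 144.6, 51.5, 33.8])] pred rect [204. 132.] [274. 179.]
[-0.001  0.001 -0.001 -0.     0.001  0.001 -0.001]
```

View pics/fin.png

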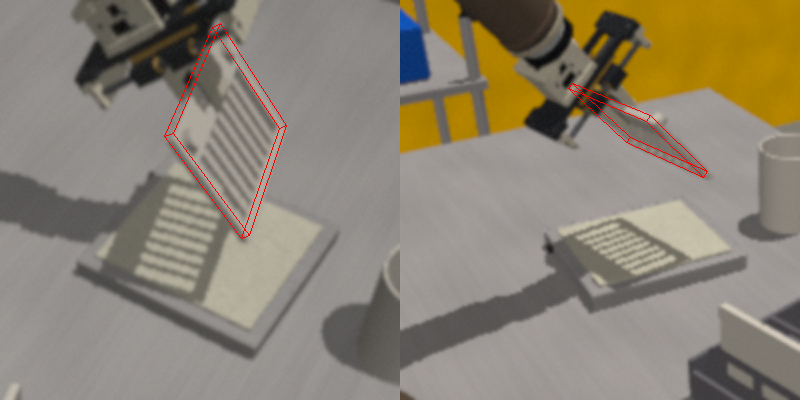

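The screen is still, leaning 39.4°, level, and its centre is within 10 mm of the box's middle. Handing in.

```bash
python3 -c "
from cell import workorder
print(workorder.sign_off())"
```

```text
the job is handed in; nothing more can be done
None
```

I drew the large screen straight up out of the middle slot, carried it over the light box and handed the job in at about 11 s with it still gripped. The hand-in gives no verdict.

Last checks, worked out from the tool pose, with the model outline matching the screen in both camera views:
- **Lean:** 39.4° from upright, bossed face up, top edge level to about 1°.
- **Position:** screen centre about 8 mm from the box's middle as seen from above.
- **Height:** bottom edge about 0.148 m above the table, so about 0.12 m above the box.
- **Hold:** the jaws are open about 10 mm, the strip's thickness, at 40 N, and the joint speeds are near zero.

**Less certain:**
- My light-box fit was somewhat loose (summed overlap error 0.10), and I gripped about 5 mm off the screen's mid-width. Both are well inside the 60 mm tolerance.
- The first carry stopped about 35 mm short of the box's middle, because the joint speed limit cut the moves; a second small move corrected it.
- I judged the other plates in the rack unmoved from the picture after the lift, not by measurement. I did not check the jug, bottle and brush separately, but the arm did not pass near them.

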